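Crank a worm-drive rotary stage round to its zero line

ROBOT

A 7-joint arm with a two-finger parallel gripper is mounted at the origin on a cart in front of the work surface, level with it; the furniture and walls round the work are solid. World frame = base frame: x ahead of the robot, y to its left, z up, the work surface at z = 0. Lengths are in m, angles in rad, forces in N, time in s.
With the tool pointing down it reaches from about 0.425 to 0.925 m from the base axis. Payload 6.8 kg.
Tool frame: the origin (TCP) lies midway between the tips of the shut fingers; the grasp point (between the pads) lies 19 mm behind it; z points along the fingers, y is the line along which they close (so a half turn about z gives the same grasp; the last joint's range is limited). The gripper opens to 85 mm and grips with 20 to 120 N. Pads are 22 mm wide; open, the fingers measure 114 mm over their backs; the gripper's body (76 mm by 85 mm) begins 54 mm behind the grasp point. The pads swing forward as they close: fully open they stand 13 mm farther back than shut.
Start: joints at [-1.226, 0.477, 0.022, 1.555, -0.011, 1.109, -0.083], TCP at [0.295, 0.607, 0.198] pointing down, gripper open.
Joint ranges: [-2.96, 2.96], [-0.34, 2.1], [-1.41, 1.46], [0.24, 2.44], [-1.37, 4.51], [0.17, 1.92], [-2.96, 2.96]. Speed limits (rad/s): [2.39, 2.39, 3.14, 3.14, 3.14, 3.14, 3.14].

INTERFACE

Orientations are given as a unit quaternion [w, x, y, z].
In Python, from station import bot, imaging gives the robot as it stands.
- The arm moves only by the tool move_arm, never from a script. Its argument "commands" is a list that holds one entry, the list of rows, each a list of 7 numbers: the shift along the tool's x, y, z in m, then the turn, a rotation vector about the tool's x, y, z in degrees, then the finger opening in m, from 0 to 0.0854. In form: [[[x, y, z, rx, ry, rz, grip], ...]]. A call has 1 to 20 rows; each row shifts and turns the commanded pose from where the row before left it, along the tool's axes as they then stand; what a row does not reach is not made up. A row lasts 1/8 s, in which the tool goes at most 62.5 mm and 10.7 degrees, less where a joint would pass 70% of its speed; a pose out of reach is approached as far as the arm can. A call is refused whole if a number of a shift passes 0.0625 or a number of a turn 10.7, either way. A call with a gripper value outside its range is refused whole. The fingers move at their own pace and stop on an object; "squeeze" is the grip in N (left out, the last holds). Time passes only in rows, so rows that do not move let the fingers close. It gives the time, the measured TCP pose, the force, the opening and the grip force at its end, in the units of the state.
- bot.get_obs(): the state, without advancing time (a new reading comes with each control period).
- imaging.read_camera(name): name is "scene" or "top" or "wrist"; returns the picture (384x512x3 uint8, red, green, blue); there is no depth.
- imaging.calibration(name): a dict with "intrinsics" (3x3 intrinsics, pixels), "extrinsics" (4x4, takes a point from camera to world coordinates); the wrist camera has in their place "mount" (4x4, takes a point from camera to tool coordinates, whose origin is the TCP and whose axes are the flange's). Camera axes: x right, y down, z forward; pixel columns grow to the right and rows downward; lengths in m; the calibration is good to about 2 mm. A picture is of the moment at which its call begins: read the wrist's pose just before it. calibration takes no time and is no camera call.
- bot.hand_in(): hands the job in; it is judged then, once.
The state is a dict: "t": time; "q": joint angles; "joint_vel": joint speeds; "joint_torque": joint torques, N m; "eef_pos": TCP position; "tool_rot": TCP orientation; "contact_force": force on the tool from outside, world axes, zero at the start; "torque": the same for the moment, N m; "gripper_width": opening from 0.0 (shut) to 1.0 (fully open); "grasp_force": force on a finger pad.
Only numpy, scipy, OpenCV 4.12 (cv2) and the standard library are available. Lean on these libraries where they do the work, as an engineer would, in place of code of your own. Each camera call takes 0.05 s, during which the arm holds its last target. There are 200 camera calls.

TASK

Turn the little crank on the rotary stage, as many turns as it takes, until the long zero line of the turntable stands under the steel pointer, then let go. Drive it only with the crank: do not touch the turntable or the wooden block on it, and leave the other things on the bench where they are.

Things in the scene. Friction and masses are not known exactly. Their poses are not given: they have to be found in the camera images.
- rotary_stage: Grey worm-drive rotary stage, fixed. Origin: centre of its round base (196 mm across, 14 mm thick) on the worktop, under the turntable's middle. z is up; -x points to the pointer post (20 mm wide, top 66 mm above the worktop); on the +y side stands the square gearbox (56 mm, top at 66 mm) with the crank. All of it lies below 92 mm, except the crank's knob.
- table_disc (a joint): Turntable angle in rad: 0 = zero line exactly under the pointer; grows clockwise seen from above. Limits -1.0 and 0.6; starts between about -0.61 and -0.21. Disc 160 mm across. One turn of the crank turns it 1/60 turn (6 degrees), clockwise for a clockwise crank; the worm is self-locking, so the disc stays when the crank is let go.
- crank_arm (a joint): Angle of the crank in rad, counted over many turns; it grows clockwise seen from above; always 60 times the turntable's angle, so 0 (within 0.4 turn either way) is the wanted end. Stiff enough to stay where it is left; about 1.5 to 2 N at the knob turn it.
- crank_axis (a point): Point on the crank's vertical shaft, 110 mm above the worktop (the height of the middle of the knob), above the gearbox. Fixed to the stage: 45 mm to its -x and 150 mm to its +y side. Nothing higher than 90 mm stands within 110 mm of it; beyond that, away from the robot, stands a fixed grey drawer box, 205 mm tall.
- knob_center (a point): Middle of the crank's black upright knob: 20 mm across, 42 mm tall, from 89 to 131 mm above the worktop, 42 mm from the crank's shaft; it spins freely on its pin. The crank arm under it is flat: 16 mm wide, top at 88 mm. Push the knob round from behind or pinch it from above and lead it in a circle.
- pointer_tip (a point): Inner end of the blunt steel pointer (6 mm wide), 64 mm above the worktop, 71 mm from the middle of the turntable, just over its rim.
- zero_line (a point): Outer part of the turntable's long (40 mm) black zero line, which carries a small brass stud; on the aluminium disc's top face (59 mm above the worktop), 71 mm from its middle. The other rim lines, 30 degrees apart (one division), are short. A taped wooden block lies fixed on the disc (top at 86 mm).
- sanding_block: Bystander: sanding block, 60 x 99 x 23 mm. Origin: centre of its underside.
- glue_bottle: Bystander: standing glue bottle, 56 mm across, 178 mm tall. Origin: centre of its underside.
- block_01: Bystander: standing wooden block wrapped in tape, 28 x 26 x 81 mm, to the right of the stage near the vice. Origin: centre of its underside.
- block_02: Bystander: standing wooden block wrapped in tape, 28 x 26 x 81 mm, to the right of the stage near the vice. Origin: centre of its underside.

How it is judged:
At the end, for the whole second after the job is handed in: The turntable's zero line stands under the pointer, within 2.5 degrees either way (about 3 mm at the rim: under the pointer's 6 mm wide tip), and the crank is at rest (value of joint table_disc between -0.0436 and 0.0436 rad and velocity of joint crank_arm between -0.2 and 0.2 rad/s); the robot touches nothing.
It fails at once if the turntable or the block on it is touched by the robot (over 2 N) (contact force between any of the fingers, the arm and table_disc above 2 N).
It fails at once if a bystander is moved by more than 30 mm (distance of any of sanding_block, glue_bottle, block_01, block_02 from where it was at the start of the episode above 0.03 m).
It also fails if it takes over 70 s, if anything falls off the work surface, if the arm or the gripper's body presses on something with over 40 N, if the wrist force passes 120 N, or if a joint passes its speed limit or range.

## Working session

There is one attempt and no reset: what is moved stays moved. The work goes in short steps, Python scripts to look and compute and a tool call to move; the robot and the scene stay as the last step left them, time stands still between calls to the robot, and variables do not carry over. Pictures are saved under pics/ and viewed, at most 10 in all, crops included, and the job is handed in when it is done.

Besides the shell and the picture viewer there is one more tool, called after "Call:" as name(argument=value, ...), one argument or row to a line, values as JSON. move_arm: Moves the arm, as the interface text tells. Its arguments: {"type":"object","properties":{"commands":{"type":"array","items":{"type":"array","items":{"type":"array","items":{"type":"number"}}}},"squeeze":{"type":"number"}},"required":["commands"]}

```bash
mkdir -p pics; python3 - <<'E'
from station import bot, imaging
import cv2,numpy as np
for n in ["scene","top"]:
    im=imaging.read_camera(n); cv2.imwrite(f"pics/{n}0.png",cv2.resize(im[:,:,::-1],(800,600),interpolation=cv2.INTER_CUBIC))
    c=imaging.calibration(n); print(n,np.round(c["intrinsics"],1).tolist(),np.round(c["extrinsics"],3).tolist())
o=bot.get_obs(); print(o)
E
```

```text
scene [[397.5, 0.0, 255.4], [0.0, 397.5, 188.1], [0.0, 0.0, 1.0]] [[-0.834, -0.308, 0.459, -0.013], [-0.552, 0.445, -0.705, 0.947], [0.013, -0.841, -0.541, 0.643], [0.0, 0.0, 0.0, 1.0]]
top [[376.1, 0.0, 254.2], [0.0, 376.1, 200.0], [0.0, 0.0, 1.0]] [[0.007, -0.995, 0.101, 0.374], [-1.0, -0.006, 0.005, 0.24], [-0.004, -0.101, -0.995, 1.18], [0.0, 0.0, 0.0, 1.0]]
{'t': 0.1, 'q': array([-1.22610608,  0.4777331 ,  0.02233782,  1.55634283, -0.01149921,
        1.10930382, -0.08312087]), 'joint_vel': array([-0.00098469, -0.00483048, -0.00145442, -0.00279429, -0.00022217,
        0.00120372,  0.00081538]), 'joint_torque': array([ 4.10137392e-03, -5.97764933e+01,  1.61334537e+00, -2.81954956e+01,
        1.27849545e-02,  5.00236216e-03, -2.74689796e-06]), 'eef_pos': array([0.29505019, 0.60644611, 0.1967165 ]), 'tool_rot': array([-1.27429838e-04,  2.24464125e-01,  9.74482000e-01, -8.19656081e-04]), 'contact_force': array([-0.81830452, -0.63240439,  0.07605312]), 'torque': array([-0.01228379, -0.00224408,  0.00033969]), 'grasp_force': 0.0, 'gripper_width': 0.9974827697961891}
```

View pics/scene0.png

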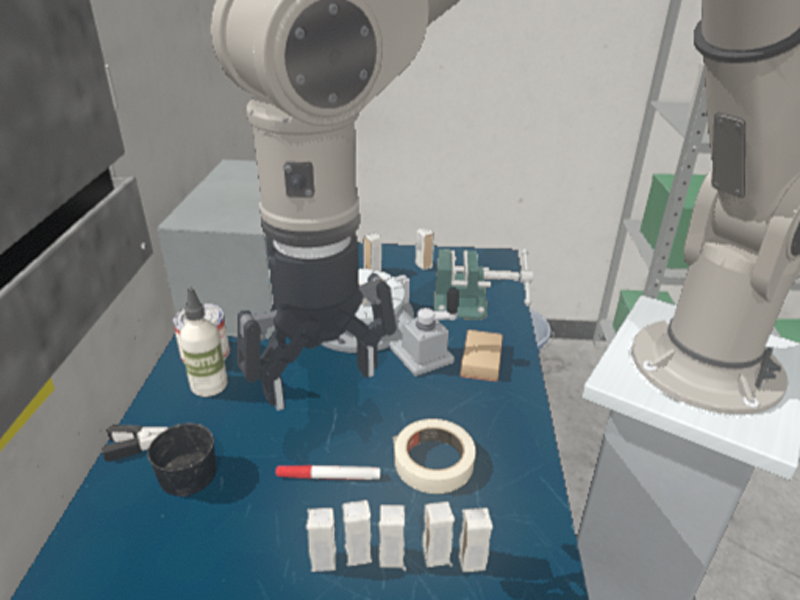

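View pics/top0.png

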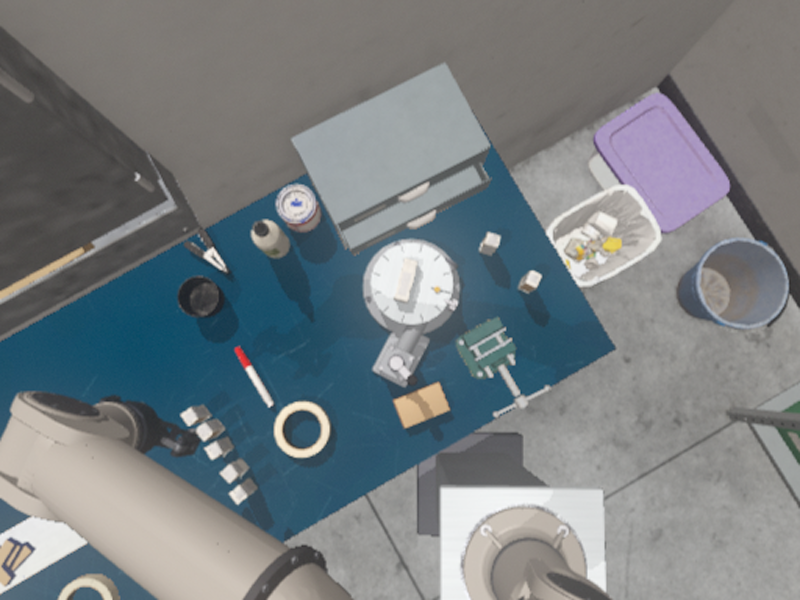

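```bash
python3 - <<'E'
from station import bot, imaging
import cv2,numpy as np
im=imaging.read_camera("top")[:,:,::-1]
a=im[145:255,220:310]; cv2.imwrite("pics/c1.png",cv2.resize(a,None,fx=5.4,fy=5.4,interpolation=cv2.INTER_CUBIC))
E
```

```text
(no output)
```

View pics/c1.png

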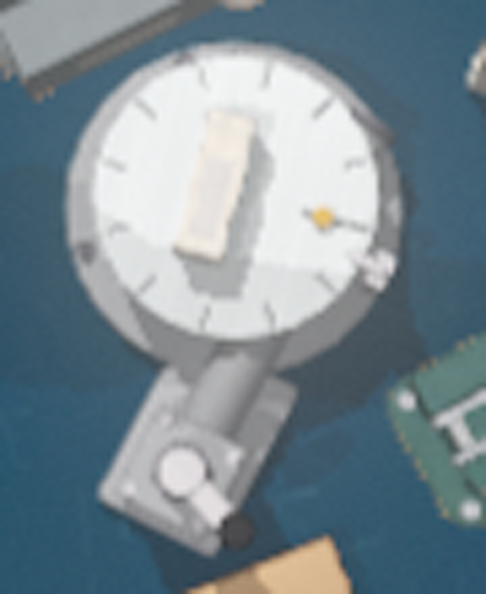

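```bash
cat > h.py <<'E'
from station import bot, imaging
import numpy as np
C=imaging.calibration("top");K=C["intrinsics"];T=C["extrinsics"]
def ray(u,v,z):
    d=T[:3,:3]@np.linalg.inv(K)@[u,v,1]; o=T[:3,3]; return (o+d*(z-o[2])/d[2])[:2]
def cp(x,y,z): return ray(220+(x+.5)/5.4-.5,145+(y+.5)/5.4-.5,z)
E
python3 - <<'E'
from h import *
c=cp(237,196,.059);hub=cp(184,472,.092);k=cp(236,529,.131);p=cp(375,268,.065);st=cp(322,217,.061);le=cp(367,229,.059)
a=lambda v:np.degrees(np.arctan2(v[1],v[0]))
print(c,hub,k,p)
print(np.linalg.norm(hub-c),a(hub-c),np.linalg.norm(k-hub),a(k-hub),a(p-c),a(st-c),a(le-c))
print("yaw from hub",a(hub-c)-a([-.045,.150]),"yaw from p",a(p-c)-180)
E
```

```text
[0.5463877  0.21837456] [0.39225536 0.24669327] [0.36263144 0.21957189] [0.50572564 0.14207951]
0.15671225035020403 169.58916434911507 0.0401639896759151 -137.5251709093321 -118.05574403485038 -104.04215221408685 -104.05014856014357
yaw from hub 62.88992011512144 yaw from p -298.05574403485036
```

Call:
move_arm(
  commands=[
    [[-0.023,-0.032,0,0,0,0,0.085],[-0.023,-0.032,0,0,0,0,0.085],[-0.023,-0.032,0,0,0,0,0.085],[-0.023,-0.032,0,0,0,0,0.085],[-0.023,-0.032,0,0,0,0,0.085],[-0.023,-0.032,0,0,0,0,0.085],[-0.023,-0.032,0,0,0,0,0.085],[-0.023,-0.032,0,0,0,0,0.085],[-0.023,-0.032,0,0,0,0,0.085],[-0.023,-0.032,0,0,0,0,0.085],[0,0,0,0,0,-9.5,0.085],[0,0,0,0,0,-9.5,0.085],[0,0,0,0,0,-9.5,0.085],[0,0,0,0,0,-9.5,0.085],[0,0,0,0,0,-9.5,0.085],[0,0,0,0,0,-9.5,0.085],[0,0,0,0,0,0,0.085]],
  ],
)

```text
t: 2.28
eef_pos: [0.362, 0.2185, 0.1975]
tool_rot: [-0.0, -0.267, 0.964, -0.0]
contact_force: [-0.0, -0.8, 0.4]
gripper_width: 0.993
grasp_force: 0.0
```

```bash
python3 - <<'E'
from h import *
import cv2
o=bot.get_obs(); print(o["q"].round(3),o["eef_pos"].round(4))
c=imaging.calibration("wrist"); print(c["intrinsics"].round(1).tolist(),c["mount"].round(3).tolist())
cv2.imwrite("pics/w1.png",cv2.resize(imaging.read_camera("wrist")[:,:,::-1],(800,600)))
E
```

```text
[-0.816  0.05   0.13   2.13  -0.008  0.962  1.43 ] [0.362  0.2185 0.1975]
[[341.0, 0.0, 262.7], [0.0, 341.0, 196.1], [0.0, 0.0, 1.0]] [[-0.0, -0.959, -0.284, 0.072], [1.0, -0.0, -0.0, -0.0], [0.0, -0.284, 0.959, -0.175], [0.0, 0.0, 0.0, 1.0]]
```

View pics/w1.png

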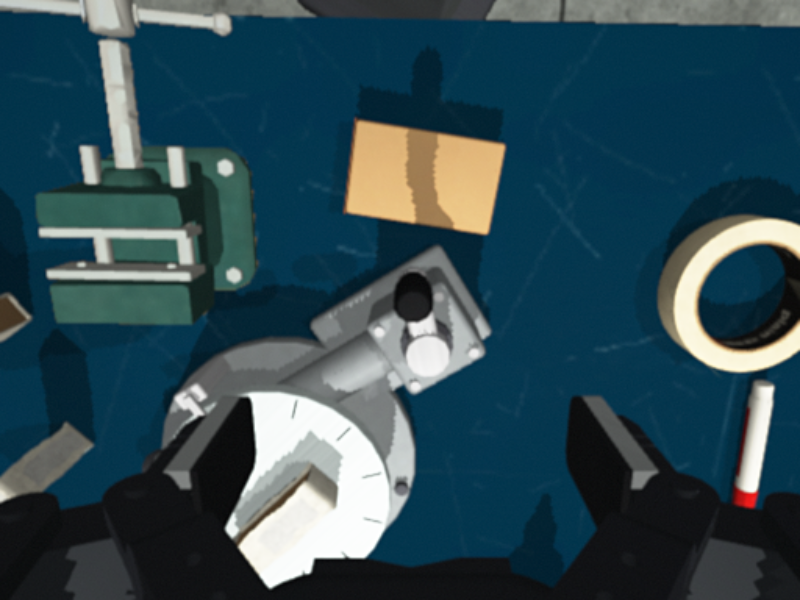

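```bash
cat >> h.py <<'E'
from scipy.spatial.transform import Rotation as R
def wr(u8,v8,z,o=None):
    o=o or bot.get_obs(); c=imaging.calibration("wrist"); W=np.eye(4); q=o["tool_rot"]
    W[:3,:3]=R.from_quat([q[1],q[2],q[3],q[0]]).as_matrix(); W[:3,3]=o["eef_pos"]; M=W@c["mount"]
    d=M[:3,:3]@np.linalg.inv(c["intrinsics"])@[(u8+.5)*.64-.5,(v8+.5)*.64-.5,1]; return M[:3,3]+d*(z-M[2,3])/d[2]
E
python3 - <<'E'
from h import *
k=wr(413,301,.131)[:2];h=wr(428,354,.092)[:2];print(k,h,np.linalg.norm(k-h))
a=wr(440,247,.066)[:2];print("corners",a,wr(410,393,.066)[:2],wr(484,352,.066)[:2])
E
```

```text
[0.35848566 0.21736942] [0.39026181 0.24644974] 0.04307421945657013
corners [0.33817537 0.22380622] [0.42693699 0.25646112] [0.37980982 0.28142119]
```

Call:
move_arm(
  commands=[
    [[0.002,0.001,0.02,0,0,0,0.085],[0,0,0.02,0,0,0,0.085],[0,0,0.02,0,0,0,0.085],[0,0,0.02,0,0,0,0.085],[0,0,0.0195,0,0,0,0.085],[0,0,0,0,0,0,0.01],[0,0,0,0,0,0,0.01],[0,0,0,0,0,0,0.01],[0,0,0,0,0,0,0.01],[0,0,0,0,0,0,0.01],[0,0,0,0,0,0,0.01],[0,0,0,0,0,0,0.01],[0,0,0,0,0,0,0.01]],
  ],
  squeeze=30,
)

```text
t: 3.95
eef_pos: [0.3599, 0.2184, 0.0981]
tool_rot: [-0.0, -0.268, 0.964, 0.0]
contact_force: [0.0, 0.4, -0.1]
gripper_width: 0.118
grasp_force: 0.0
```

```bash
python3 - <<'E'
from h import *
import cv2
a=imaging.read_camera("wrist")[:,:,::-1]; b=imaging.read_camera("scene")[150:250,200:300,::-1]
cv2.imwrite("pics/w2.png",np.hstack([cv2.resize(a[100:350,130:380],(400,400)),cv2.resize(b,(400,400))]))
E
```

```text
(no output)
```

View pics/w2.png

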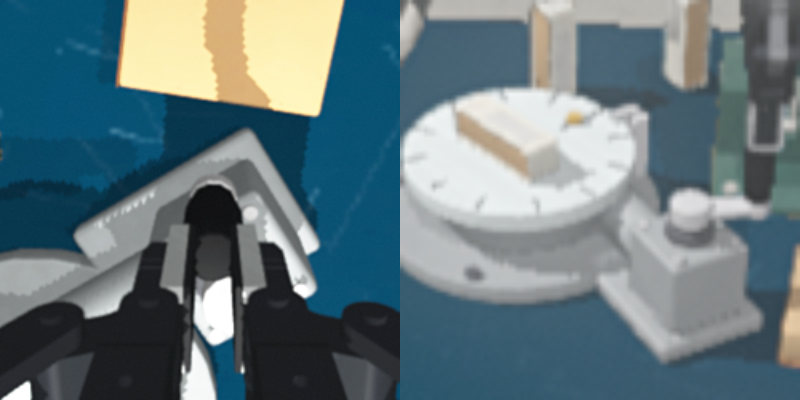

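Call:
move_arm(
  commands=[
    [[0,0,0,0,0,0,0.0],[0,0,0,0,0,0,0.0],[0,0,0,0,0,0,0.0],[0,0,0,0,0,0,0.0]],
  ],
  squeeze=30,
)

```text
t: 4.55
eef_pos: [0.3599, 0.2184, 0.0981]
tool_rot: [-0.0, -0.268, 0.963, 0.0]
contact_force: [-0.4, 0.6, 0.6]
gripper_width: -0.003
grasp_force: 0.0
```

```bash
python3 - <<'E'
from h import *
import cv2
a=imaging.read_camera("wrist")[:,:,::-1]; b=imaging.read_camera("scene")[150:250,230:330,::-1]
f=lambda i:np.clip(255*(i/255.)**.5,0,255).astype(np.uint8)
cv2.imwrite("pics/w3.png",f(np.hstack([cv2.resize(a[180:330,190:340],(400,400),interpolation=2),cv2.resize(b,(400,400),interpolation=2)])))
E
```

```text
(no output)
```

View pics/w3.png

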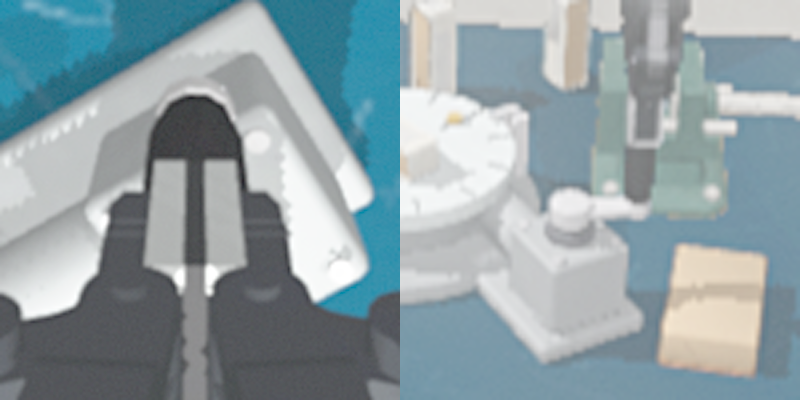

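```bash
python3 - <<'E'
from h import *
c=imaging.calibration("scene");E=np.linalg.inv(c["extrinsics"])
def pr(p):
    q=c["intrinsics"]@(E[:3,:3]@p+E[:3,3]); q=q[:2]/q[2]; return ((q-[230,150])*4+[400,0]).round()
for z in (.08,.089,.098,.117,.131,.15): print(z,pr(np.array([.36,.2184,z])))
print("hub",pr(np.array([.391,.2465,.095])))
o=bot.get_obs();print(o["eef_pos"],o["gripper_width"],o["contact_force"])
E
```

```text
0.08 [637. 207.]
0.089 [638. 195.]
0.098 [639. 183.]
0.117 [641. 157.]
0.131 [642. 138.]
0.15 [644. 111.]
hub [572. 192.]
[0.35989429 0.21844479 0.0980982 ] 6.199569366741252e-05 [-0.09526742  0.22884217  0.18984262]
```

The knob's top sits right at the visual fingertips (black knob below the light pad ends at crop (645,148) ≈ z 0.13). The fingers closed above the knob, so I'll open and go lower, in stages.

Call:
move_arm(
  commands=[
    [[0,0,0,0,0,0,0.06],[0,0,0,0,0,0,0.06],[0,0,0,0,0,0,0.06],[0,0,0,0,0,0,0.06],[0,0,0,0,0,0,0.06],[0,0,0.01,0,0,0,0.06],[0,0,0.01,0,0,0,0.06],[0,0,0.006,0,0,0,0.06],[0,0,0,0,0,0,0.0],[0,0,0,0,0,0,0.0],[0,0,0,0,0,0,0.0],[0,0,0,0,0,0,0.0],[0,0,0,0,0,0,0.0],[0,0,0,0,0,0,0.0]],
  ],
  squeeze=30,
)

```text
t: 6.4
eef_pos: [0.36, 0.2186, 0.0723]
tool_rot: [0.0, -0.268, 0.963, 0.0]
contact_force: [-0.5, -1.6, 3.1]
gripper_width: 0.219
grasp_force: 30.8
```

```bash
python3 - <<'E'
from h import *
th=np.radians(11.3-18*np.arange(21)); p=np.c_[42*np.cos(th),-42*np.sin(th)]
p=np.round(p,1);print([[float(round(a/1000,4)),float(round(b/1000,4)),0,0,0,0,0] for a,b in np.diff(p,axis=0)])
E
```

```text
[[0.0005, 0.0131, 0, 0, 0, 0, 0], [-0.0035, 0.0127, 0, 0, 0, 0, 0], [-0.0073, 0.0109, 0, 0, 0, 0, 0], [-0.0103, 0.0081, 0, 0, 0, 0, 0], [-0.0124, 0.0046, 0, 0, 0, 0, 0], [-0.0131, 0.0005, 0, 0, 0, 0, 0], [-0.0127, -0.0035, 0, 0, 0, 0, 0], [-0.0109, -0.0073, 0, 0, 0, 0, 0], [-0.0081, -0.0103, 0, 0, 0, 0, 0], [-0.0046, -0.0124, 0, 0, 0, 0, 0], [-0.0005, -0.0131, 0, 0, 0, 0, 0], [0.0035, -0.0127, 0, 0, 0, 0, 0], [0.0073, -0.0109, 0, 0, 0, 0, 0], [0.0103, -0.0081, 0, 0, 0, 0, 0], [0.0124, -0.0046, 0, 0, 0, 0, 0], [0.0131, -0.0005, 0, 0, 0, 0, 0], [0.0127, 0.0035, 0, 0, 0, 0, 0], [0.0109, 0.0073, 0, 0, 0, 0, 0], [0.0081, 0.0103, 0, 0, 0, 0, 0], [0.0046, 0.0124, 0, 0, 0, 0, 0]]
```

Call:
move_arm(
  commands=[
    [[0.0005,0.0131,0,0,0,0,0],[-0.0035,0.0127,0,0,0,0,0],[-0.0073,0.0109,0,0,0,0,0],[-0.0103,0.0081,0,0,0,0,0],[-0.0124,0.0046,0,0,0,0,0]],
  ],
)

```text
t: 7.02
eef_pos: [0.3631, 0.2787, 0.0722]
tool_rot: [0.0, -0.268, 0.963, -0.0]
contact_force: [1.4, -4.3, 5.7]
gripper_width: 0.217
grasp_force: 31.1
```

Forces small; continue round.

Call:
move_arm(
  commands=[
    [[-0.0131,0.0005,0,0,0,0,0],[-0.0127,-0.0035,0,0,0,0,0],[-0.0109,-0.0073,0,0,0,0,0],[-0.0081,-0.0103,0,0,0,0,0],[-0.0046,-0.0124,0,0,0,0,0],[-0.0005,-0.0131,0,0,0,0,0],[0.0035,-0.0127,0,0,0,0,0],[0.0073,-0.0109,0,0,0,0,0],[0.0103,-0.0081,0,0,0,0,0],[0.0124,-0.0046,0,0,0,0,0],[0.0131,-0.0005,0,0,0,0,0],[0.0127,0.0035,0,0,0,0,0],[0.0109,0.0073,0,0,0,0,0],[0.0081,0.0103,0,0,0,0,0],[0.0046,0.0124,0,0,0,0,0]],
  ],
)

```text
t: 8.9
eef_pos: [0.3595, 0.2188, 0.0723]
tool_rot: [0.0, -0.268, 0.964, -0.0]
contact_force: [5.2, 2.9, 1.5]
gripper_width: 0.222
grasp_force: 30.7
```

Call:
move_arm(
  commands=[
    [[0.0005,0.0131,0,0,0,0,0],[-0.0035,0.0127,0,0,0,0,0],[-0.0073,0.0109,0,0,0,0,0],[-0.0103,0.0081,0,0,0,0,0],[-0.0124,0.0046,0,0,0,0,0],[-0.0131,0.0005,0,0,0,0,0],[-0.0127,-0.0035,0,0,0,0,0],[-0.0109,-0.0073,0,0,0,0,0],[-0.0081,-0.0103,0,0,0,0,0],[-0.0046,-0.0124,0,0,0,0,0],[-0.0005,-0.0131,0,0,0,0,0],[0.0035,-0.0127,0,0,0,0,0],[0.0073,-0.0109,0,0,0,0,0],[0.0103,-0.0081,0,0,0,0,0],[0.0124,-0.0046,0,0,0,0,0],[0.0131,-0.0005,0,0,0,0,0],[0.0127,0.0035,0,0,0,0,0],[0.0109,0.0073,0,0,0,0,0],[0.0081,0.0103,0,0,0,0,0],[0.0046,0.0124,0,0,0,0,0]],
  ],
)

```text
t: 11.4
eef_pos: [0.3594, 0.2188, 0.0722]
tool_rot: [-0.0, -0.268, 0.964, -0.0]
contact_force: [4.9, 1.2, 4.0]
gripper_width: 0.22
grasp_force: 30.9
```

```bash
python3 - <<'E'
from h import *
import cv2
a=imaging.read_camera("wrist")[:,:,::-1]; b=imaging.read_camera("top")[145:255,220:310,::-1]; s=imaging.read_camera("scene")[130:230,180:310,::-1]
cv2.imwrite("pics/t2.png",np.hstack([cv2.resize(b,(486,594),interpolation=2),np.vstack([cv2.resize(a,(312,234)),cv2.resize(s,(312,240),interpolation=2),np.zeros((120,312,3),np.uint8)])]))
E
```

```text
(no output)
```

View pics/t2.png

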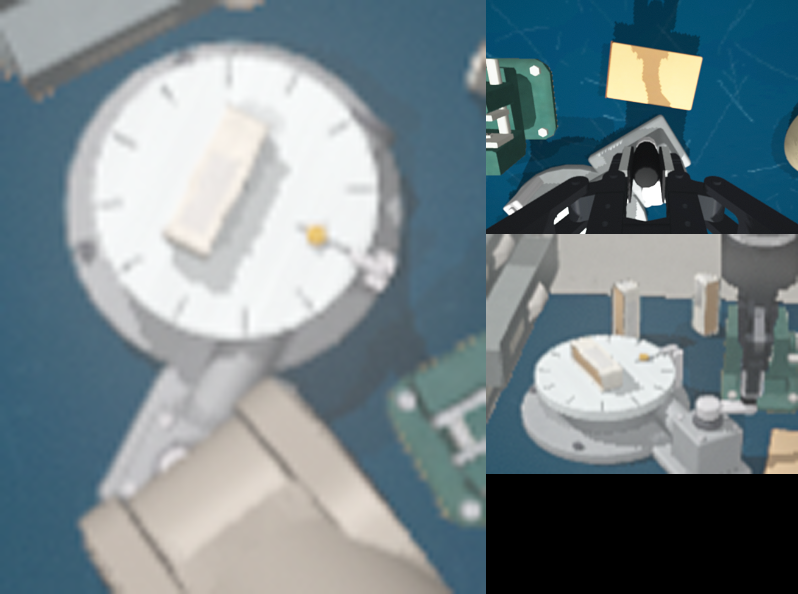

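Call:
move_arm(
  commands=[
    [[0.0005,0.0131,0,0,0,0,0],[-0.0035,0.0127,0,0,0,0,0],[-0.0073,0.0109,0,0,0,0,0],[-0.0103,0.0081,0,0,0,0,0],[0,0,0,0,0,0,0],[0,0,0,0,0,0,0],[0,0,0,0,0,0,0.05],[0,0,0,0,0,0,0.05],[0,0,0,0,0,0,0.05],[0,0,0,0,0,0,0.05],[0,0,-0.02,0,0,0,0.05],[0,0,-0.03,0,0,0,0.05],[0,0,-0.03,0,0,0,0.05],[0,0,-0.03,0,0,0,0.05],[0,0.05,0,0,0,0,0.05],[0,0.05,0,0,0,0,0.05],[0,0.05,0,0,0,0,0.05],[0,0.05,0,0,0,0,0.05],[0,0,0,0,0,0,0.05]],
  ],
)

```text
t: 13.92
eef_pos: [0.2481, 0.442, 0.182]
tool_rot: [-0.0, -0.271, 0.963, 0.001]
contact_force: [1.1, -0.3, -0.6]
gripper_width: 0.582
grasp_force: 0.0
```

```bash
python3 - <<'E'
from h import *
import cv2
b=imaging.read_camera("top")[150:225,225:310,::-1]
cv2.imwrite("pics/t3.png",cv2.resize(b,None,fx=8,fy=8,interpolation=2)); print(bot.get_obs()["contact_force"])
E
```

```text
[ 0.51178931 -1.00185509 -0.31825493]
```

View pics/t3.png

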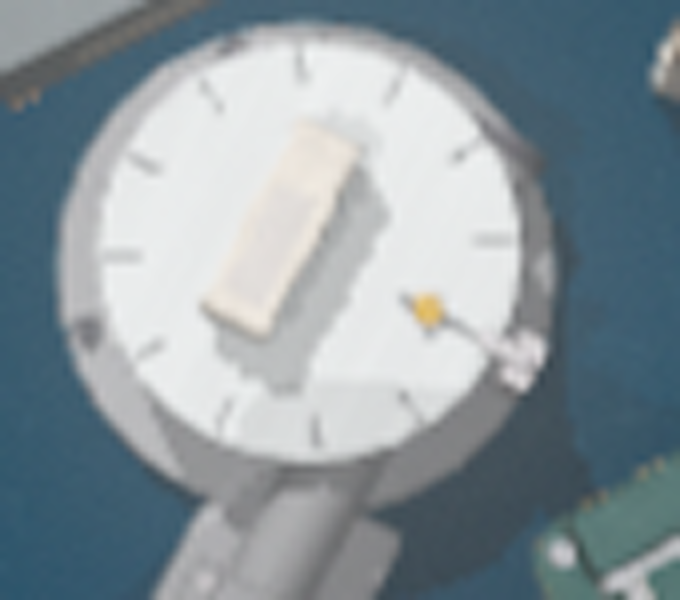

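The zero line runs from (400,296) through the stud at (428,310), straight into the pointer at (495–520, 347–360). The directions agree at about 28.4°, and the arm is clear.

```bash
python3 -c "
from station import bot
print(bot.hand_in())"
```

```text
the job is handed in; nothing more can be done
None
```

I turned the crank about 2.2 turns clockwise, let go and moved the arm clear. In the last top picture the zero line was under the pointer to within about 0.5°. The job is handed in, and no verdict was returned.

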